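# Hook the return spring of a board holder onto its post

### The arm

A 6-joint arm with a two-finger parallel gripper is mounted at the origin on the work surface. World frame = base frame: x ahead of the robot, y to its left, z up, the work surface at z = 0. Lengths are in mm, angles in rad, forces in N, time in s.
With the tool pointing down it reaches from about 225 to 725 mm from the base axis. Payload 3.1 kg.
Tool frame: the origin (TCP) lies at the very end of the fingers, on their centre line; the grasp point (between the pads) lies 19 mm behind it; x points along the fingers, y is the direction in which the jaws open and shut, and the axes are right-handed (so a half turn about x gives the same grasp; the last joint's range is limited). The gripper opens to 85 mm and grips with 20 to 120 N. Pads are 22 mm wide; open, the fingers measure 114 mm over their backs; the gripper's body (76 mm by 85 mm) begins 54 mm behind the grasp point. The pads swing forward as they close: fully open they stand 13 mm farther back than shut.
Start: joints at [-1.235, 0.048, 0.099, 1.622, 0, 1.443], TCP at [234.843, -469.538, 231.312] pointing down, gripper open.
Joint ranges: [-2.91, 2.91], [-0.99, 1.94], [-1.21, 1.42], [-2.12, 2.29], [-1.49, 1.47], [-3.14, 3.14]. Speed limits (rad/s): [2.79, 2.79, 3.14, 3.14, 3.14, 3.14].

### API

Orientations are given as a unit quaternion [x, y, z, w].
In Python, from workcell import * gives the robot as it stands. Calls block until the motion is done:
- goto(position, orientation): joint-space move of the TCP to a pose.
- move_l(position, v=150, rot=None, until_force=None): straight line of the TCP; rot=None keeps the orientation; v is the mean speed in mm/s. With until_force (N) it stops when the force on the tool has changed by that much, and returns True; else False.
- set_joints(angles): joint-space move.
- set_gripper(opening, grasp_force=None): finger opening in mm; grasp_force is the grip in N (None keeps the last); returns when the fingers have stopped.
- pause(seconds).
- solve_ik(position, orientation): joint angles nearest the present ones, or None.
- camera(name): name is "scene" or "top" or "wrist"; returns the picture (480x640x3 uint8, blue, green, red); there is no depth.
- camera_info(name): a dict with "mtx" (3x3 intrinsics, pixels), "R" (3x3) and "t" (3): a world point X has camera coordinates R X + t. Camera axes: x right, y down, z forward; pixel columns grow to the right and rows downward; lengths in mm; the calibration is good to about 2 mm. A picture is of the moment at which its call begins: read the wrist's pose just before it. camera_info takes no time and is no camera call; for the wrist camera it gives the pose at the moment of the call.
A pose or a line that the arm cannot do raises MotionError and nothing moves.
- hand_in(): hands the job in, once; it reports no verdict.
Readings, each from a call of its own:
- read_t(): time.
- read_joint_positions(): joint angles.
- read_joint_vel(): joint speeds.
- read_effort(): joint torques, N m.
- read_tool_pos(): TCP position.
- read_eef_rot(): TCP orientation.
- read_contact_force(): force on the tool from outside, world axes, zero at the start.
- read_moment(): the same for the moment, N m.
- read_gripper_width(): finger opening in mm.
Only numpy, scipy, OpenCV 4.12 (cv2) and the standard library are available. Lean on these libraries where they do the work, as an engineer would, in place of code of your own. Each camera call takes 0.05 s, during which the arm holds its last target. There are 200 camera calls.

### The job

Take the orange-handled spring puller from its rest, put its button foot through the round eye at the free end of the board holder's spring, and stretch the spring until the oblong loop behind the eye drops over the red-capped anchor post and stays hooked on it. Pull with the puller only: keep the gripper off the spring's brass end. Then unhook the puller, stand it back in its orange-striped rest, upright and fully down, and let go.

Things in the scene. Friction and masses are not known exactly. Their poses are not given: they have to be found in the camera images.
- puller_grip (a point): Centre of the spring puller's orange square handle (22 x 22, 64 mm tall; x, y square to its sides, z up). Loose, 110 g. Below the handle: a round black guard, 50 mm wide, 5 thick; a shank 6 mm thick; a round button foot 16 mm wide, 4 thick, upper face 79 mm and underside 83 mm below this point. It starts upright in the orange-striped rest. The blue-handled tool is another, not needed.
- puller_rest_mouth (a point): Centre of the top of the fixed orange-striped rest, a grey block 60 x 60 mm, 62 mm high, with a square hole 30 x 30 mm, 55 mm deep. The puller's shank goes in the hole, its guard rests on top: its handle centre is then 37 mm above this point.
- spring_end: Brass end of the level spring; origin: centre of the round eye (inside 30 mm wide, wire 5 mm), 45 mm above the table, 33 mm clear below. x: along the spring, the pulling way; z up. Just behind the eye is the oblong loop to hook: inside 36 x 28 mm, middle 38 mm behind the origin. From a hinge 160 mm behind, it stretches (1 N + 60 N/m, to 130 mm) and lifts (1 to 2 N, sinks back); no sideways play.
- post_top (a point): Centre of the top of the fixed anchor post, 53 mm above the table: 10 mm thick, with a red cap 14 mm wide, 4 mm thick. x: the pulling way, z up. It stands straight ahead of the slack spring, 34 to 48 mm beyond the eye's centre; the eye and loop must be lifted over the cap. Hooked, the loop lies round the post below the cap, the eye's centre 25 mm beyond the post and 8 mm below this point.
Mind the look-alikes: they are no part of the job. There is more than one size of the part that bears puller_grip; the job needs the smallest.

How it is judged:
By the outcome, as a careful person would: the job done as asked, in the order asked, and still so for the second after the job is handed in, with the robot touching nothing.
It also fails if it takes over 48 s, if anything falls off the work surface, if the arm or the gripper's body presses on something with over 40 N, if the wrist force passes 120 N, or if a joint passes its speed limit or range.

## Working session

There is one attempt and no reset: what is moved stays moved. The work goes in short steps, each a Python script; the robot and the scene stay as the last script left them, time stands still between calls to the robot, and variables do not carry over. Pictures are saved under pics/ and viewed, about 8 in all and at most 12, crops included, and the job is handed in when it is done.

```bash
mkdir -p pics; python3 - <<'E'
from workcell import *
import cv2,numpy as np
for n in("scene","top"):
    im=camera(n); cv2.imwrite(f"pics/{n}0.png",im)
    i=camera_info(n); print(n,np.round(i["mtx"],1).tolist(),np.round(i["R"],3).tolist(),np.round(i["t"],1).tolist())
print(read_t(),read_eef_rot())
E
```

```text
scene [[531.4, 0.0, 330.3], [0.0, 531.4, 238.5], [0.0, 0.0, 1.0]] [[-0.711, 0.704, 0.001], [0.544, 0.55, -0.633], [-0.446, -0.45, -0.774]] [490.5, -192.2, 1175.9]
top [[477.3, 0.0, 324.1], [0.0, 477.3, 228.6], [0.0, 0.0, 1.0]] [[0.004, -1.0, -0.001], [-0.996, -0.004, -0.09], [0.09, 0.002, -0.996]] [-116.6, 557.6, 979.9]
0.1 [-0.68810878 -0.16324647  0.68825153 -0.16176134]
```

View pics/scene0.png

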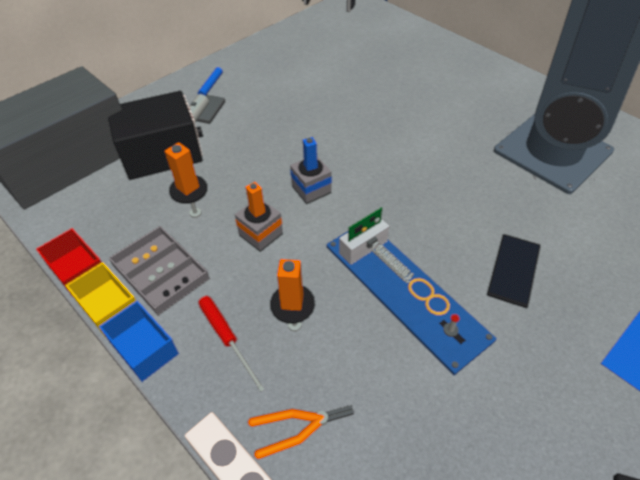

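View pics/top0.png

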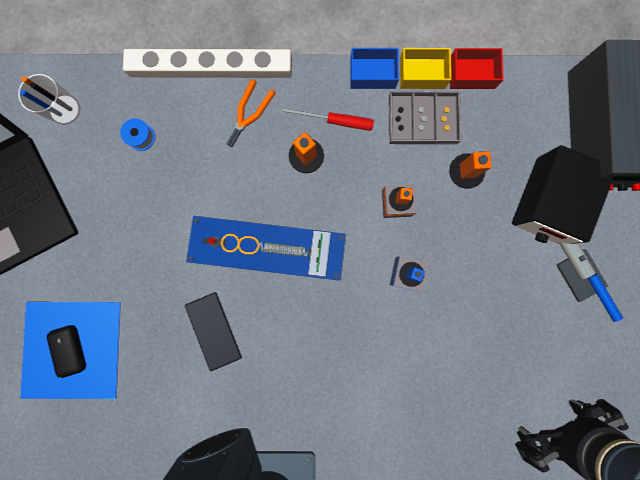

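The top view shows these orange look-alikes: large pullers standing free at (306,148) and (472,165), and pliers at (250,110). The blue tool is at (412,273). The smallest orange puller, in the orange-striped rest, is at (402,197), or scene (257,205), so I choose that one. The spring eye is at (229,243), the loop at (249,243) and the red cap at (210,241). I'll take close wrist looks over both areas.

```bash
cat > h.py <<'E'
from workcell import *
import cv2,numpy as np
from scipy.spatial.transform import Rotation as Ro
def ray(n,uv,z,info=None):
    i=info or camera_info(n); R=np.array(i["R"]);t=np.array(i["t"]);K=np.array(i["mtx"])
    c=-R.T@t; d=R.T@np.linalg.solve(K,[uv[0],uv[1],1.]); return c+d*(z-c[2])/d[2]
def down(yaw):  # tool x down, tool y (jaw) at angle yaw in the world xy plane
    x=np.array([0,0,-1.]);y=np.array([np.cos(yaw),np.sin(yaw),0]);return Ro.from_matrix(np.c_[x,y,np.cross(x,y)]).as_quat()
def blobs(im,lo,hi,minA=20):
    m=cv2.inRange(cv2.cvtColor(im,cv2.COLOR_BGR2HSV),lo,hi)
    return m,[c for c in cv2.findContours(m,cv2.RETR_CCOMP,cv2.CHAIN_APPROX_NONE)[0] if cv2.contourArea(c)>=minA]
E
python3 - <<'E'
from h import *
for n,p,z in(("top",(402,191),131),("top",(229,243),45),("top",(249,243),45),("top",(209,241),53),("top",(402,199),65),("top",(318,253),45)):
    print(p,np.round(ray(n,p,z),1))
i=camera_info("wrist");p=read_tool_pos();q=Ro.from_quat(read_eef_rot())
c=-np.array(i["R"]).T@np.array(i["t"])
print("cam in tool",q.inv().apply(c-p).round(1),(q.inv().as_matrix()@np.array(i["R"]).T).round(2).tolist(),np.round(i["mtx"],0).tolist(), np.arctan2(*q.as_matrix()[[1,0],1]))
for n,(u,v) in(("top",(402,197)),("scene",(259,215))):
    im=cv2.imread(f"pics/{n}0.png"); cv2.imwrite(f"pics/c_{n}.png",cv2.resize(im[v-45:v+45,u-45:u+45],(400,400),interpolation=cv2.INTER_CUBIC))
cv2.imwrite("pics/c1.png",np.hstack([cv2.imread("pics/c_top.png"),cv2.imread("pics/c_scene.png")]))
E
```

```text
(402, 191) [ 620.5 -262.2  131. ]
(229, 243) [525.8  81.1  45. ]
(249, 243) [525.9  39.9  45. ]
(209, 241) [529.2 120.4  53. ]
(402, 199) [ 615.4 -272.8   65. ]
(318, 253) [ 505.8 -102.3   45. ]
cam in tool [-141.6    1.8  -81.8] [[0.0, -0.32, 0.95], [1.0, -0.0, -0.0], [0.0, 0.95, 0.32]] [[394.0, 0.0, 316.0], [0.0, 394.0, 243.0], [0.0, 0.0, 1.0]] -1.1070201164079945
```

View pics/c1.png

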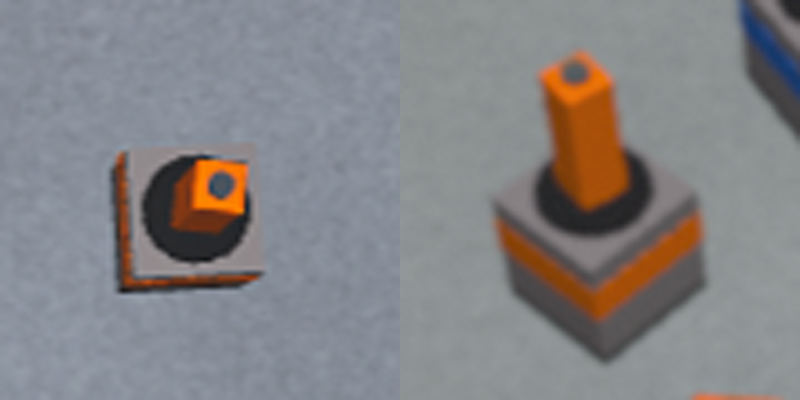

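The crop confirms it: a small orange square handle with a black guard in the orange-striped rest. The handle top is at top-view (407,194), so roughly (615,-271), and the rest is nearly square to the world axes. Next I'll look from close above both spots with the wrist camera.

```bash
python3 - <<'E'
from h import *
P=ray("top",(406.8,193.8),131); G=ray("top",(401.3,198.8),67); print(P.round(1),G.round(1))
q=down(-np.pi/2)
for z in(80,160,210): print(z,solve_ik([P[0],P[1],z],q) is not None)
goto([P[0]-15,P[1],210],q); 
import pickle
i1=camera_info("wrist");a=camera("wrist")
goto([527,95,170],q)
i2=camera_info("wrist");b=camera("wrist")
pickle.dump((i1,i2),open("infos.pkl","wb"))
cv2.imwrite("pics/w1.png",a);cv2.imwrite("pics/w2.png",b);print(read_t(),read_joint_positions())
E
```

```text
[ 615.2 -271.3  131. ] [ 615.5 -271.1   67. ]
80 True
160 True
210 True
6.425 [ 5.29355312e-02  6.97844640e-02  2.70420531e-04  1.50127911e+00
 -3.42482509e-05 -3.08846963e+00]
```

View pics/w1.png

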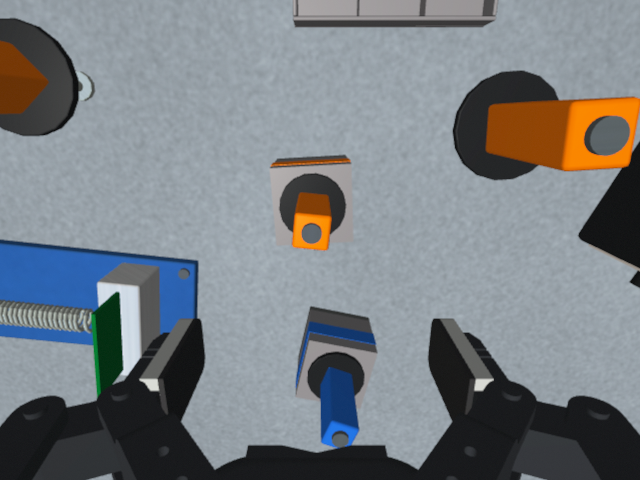

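View pics/w2.png

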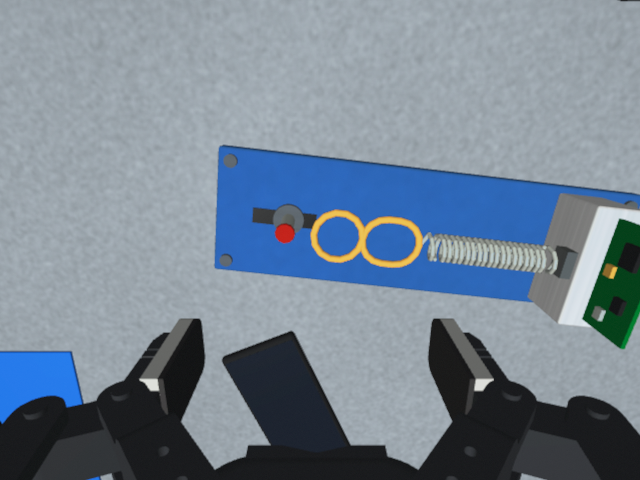

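In w1 the handle's top dot is at (312,233), the guard centre at (312,204), with the square rest below. In w2 the red cap is at (285,233), the eye at (337,236), the oblong loop at (391,242) and the coil behind it. I'll turn these into points by colour mask.

```bash
python3 - <<'E'
from h import *
import pickle
i1,i2=pickle.load(open("infos.pkl","rb"))
a=cv2.imread("pics/w1.png");b=cv2.imread("pics/w2.png")
m,cs=blobs(b,(8,110,120),(35,255,255),200)
m[:, :]=m
cc,h=cv2.findContours(m[190:290,300:435],cv2.RETR_CCOMP,cv2.CHAIN_APPROX_NONE)
for c,hh in zip(cc,h[0]):
    if cv2.contourArea(c)>300:
        (x,y),s,an=cv2.fitEllipse(c); print("ring","inner" if hh[3]>=0 else "outer",round(x+300,1),round(y+190,1),np.round(s,1),ray("",(x+300,y+190),45,i2).round(1))
m,cs=blobs(b[200:260,250:320],(0,150,100),(6,255,255),30)
for c in cs:
    (x,y),r=cv2.minEnclosingCircle(c);print("red",x+250,y+200,r,ray("",(x+250,y+200),52.5,i2).round(1))
m,cs=blobs(a[205:260,280:345],(8,150,225),(20,255,255),30)   # bright top face
for c in cs:
    (x,y),s,an=cv2.minAreaRect(c);print("handle top",x+280,y+205,s,an,ray("",(x+280,y+205),131,i1).round(1))
g=cv2.inRange(a[165:250,270:355],(0,0,0),(55,55,55)); 
cs=[c for c in cv2.findContours(g,0,1)[0] if cv2.contourArea(c)>300]
for c in cs:
    x,y=cv2.minEnclosingCircle(c)[0];print("guard",x+270,y+165,cv2.minEnclosingCircle(c)[1],ray("",(x+270,y+165),67,i1).round(1))
print("dot",ray("",(312,233),131,i1).round(1))
top=cv2.imread("pics/top0.png")
m,cs=blobs(top[225:260,195:225],(0,120,80),(6,255,255),5)
for c in cs:
    (x,y),r=cv2.minEnclosingCircle(c);print("red top",x+195,y+225,r,ray("top",(x+195,y+225),52,).round(1))
cc,h=cv2.findContours(blobs(top,(12,100,100),(35,255,255))[0][225:260,215:262],cv2.RETR_CCOMP,cv2.CHAIN_APPROX_NONE)
for c,hh in zip(cc,h[0]):
    if len(c)>10:
        (x,y),s,an=cv2.fitEllipse(c); print("ring top",hh[3],np.round(s,1),ray("top",(x+215,y+225),45).round(1))
E
```

```text
ring outer 365.7 238.8 [ 51.7 122.9] [523.7  58.6  45. ]
ring inner 390.3 241.6 [40.  51.8] [521.5  41.   45. ]
ring inner 337.7 235.8 [40.7 43.1] [525.9  78.6  45. ]
red 284.4045219421387 232.6457290649414 9.363115310668945 [530.6 115.7  52.5]
handle top 310.9158420562744 231.34158325195312 (34.925804138183594, 33.532752990722656) 5.710592269897461 [ 615.6 -270.3  131. ]
handle top 311.0 233.0 (22.0, 22.0) 0.0 [ 614.6 -270.4  131. ]
guard 316.0 203.5 31.484222412109375 [ 617.7 -273.2   67. ]
dot [ 614.6 -271.   131. ]
red top 211.0 240.5 3.3542017936706543 [530.3 116.6  52. ]
ring top -1 [17.9 42.4] [524.6  59.3  45. ]
ring top 0 [15.1 18.8] [522.5  41.3  45. ]
ring top 0 [15.2 15.6] [526.8  78.9  45. ]
```

Both views agree to 1 mm: eye (526.3,78.7), loop (522,41.1), post (530.5,116.1), which puts the loop 37.8 behind and the post 37.6 ahead. The puller is at (615.2,-271), with its handle yaw matching the pull direction (about 84°). Next I grasp and carry.

```bash
cat >> h.py <<'E'
E0=np.array([526.3,78.7]);D=np.array([4.25,37.5]);D/=np.linalg.norm(D);POST=np.array([530.5,116.1]);RST=np.array([615.2,-271.1])
Q=down(np.arctan2(D[1],D[0]))
def grip_at(xy,z): return [xy[0],xy[1],z-19]
E
python3 - <<'E'
from h import *
t0=read_t()
set_gripper(56,90)
goto(grip_at(RST,215),Q)
move_l(grip_at(RST,99),v=120)
print("force",read_contact_force())
set_gripper(0,90);print("w",read_gripper_width(),read_tool_pos(),read_contact_force())
move_l(grip_at(RST,205),v=150);print("w",read_gripper_width(),read_contact_force())
goto(grip_at(E0,180),Q)
print(read_tool_pos(),read_contact_force(),read_t())
s=camera("scene");w=camera("wrist")
cv2.imwrite("pics/s2.png",np.hstack([cv2.resize(s[120:420,250:550],(400,400)),cv2.resize(w,(400,300))[:, :] if 0 else cv2.copyMakeBorder(cv2.resize(w,(400,300)),0,100,0,0,0)]))
E
```

```text
force [-0.79463228 -0.25216082 -0.72189738]
w 21.09896104978429 [ 615.94311171 -271.47381539   81.28179407] [ 1.03810186 -0.53205761  3.51446163]
w 21.214024699913328 [ 0.01769225  0.74835244 -2.15004895]
[527.01426111  77.77677542 161.16366312] [ 0.02957249 -0.14211494 -1.33010425] 12.8583
```

View pics/s2.png

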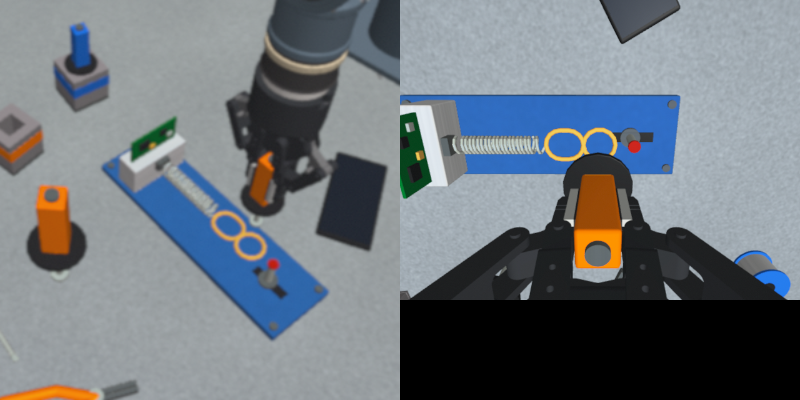

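The puller hangs upright in the jaws with its foot above the eye, and the spring is slack. Next is the guarded insertion.

```bash
python3 - <<'E'
from h import *
f0=read_contact_force()
r=move_l(grip_at(E0,109),v=60,until_force=4); print(r,read_tool_pos(),read_contact_force()-f0,read_t())
s=camera("scene");w=camera("wrist")
u,v=np.array([420,290]);cv2.imwrite("pics/s3.png",np.hstack([cv2.resize(s[v-60:v+60,u-60:u+60],(400,400),interpolation=2),cv2.resize(w[130:330,220:420],(400,400))]))
E
```

```text
False [526.77035026  78.71666326  90.60520971] [-0.46714159 -0.02837645 -0.36135622] 14.2917
```

View pics/s3.png

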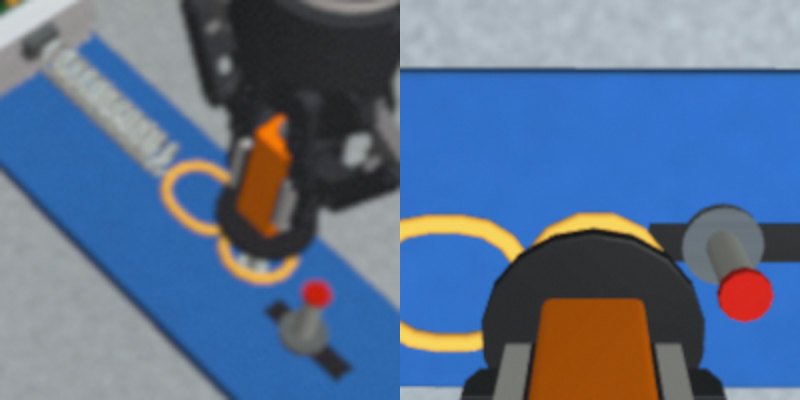

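The foot shows inside the eye, at left crop (250,262), with no contact force. Next I take up the slack, lift over the cap and stretch.

```bash
python3 - <<'E'
from h import *
f0=read_contact_force()
def st(n): print(n,np.round(read_tool_pos(),1),np.round(read_contact_force()-f0,1),round(read_gripper_width(),1),round(read_t(),2))
move_l(grip_at(E0+16*D,109),v=60);st("slack")
move_l(grip_at(E0+16*D,148),v=60);st("lift")
move_l(grip_at(POST+50*D,148),v=80);st("pull")
s=camera("scene")
u,v=np.array([440,300]);cv2.imwrite("pics/s4.png",cv2.resize(s[v-75:v+75,u-75:u+75],(500,500),interpolation=2))
E
```

```text
slack [528.3  94.8  90.2] [ 0.7 -0.5 -1. ] 21.3 14.81
lift [528.3  94.6 128.8] [-0.2  0.2 -2.1] 20.8 15.61
pull [536.2 165.2 129. ] [ 0.7 -4.  -2.3] 21.2 16.65
```

View pics/s4.png

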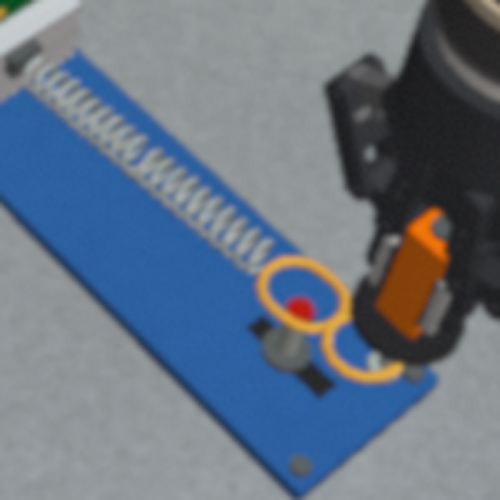

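The stretched spring's loop, at crop (303,293), is lifted with the red cap (300,308) seen through it. Allowing for parallax of about 19 px, it is centred over the cap. Now I lower it and ease back.

```bash
python3 - <<'E'
from h import *
f0=read_contact_force()
def st(n): print(n,np.round(read_tool_pos(),1),np.round(read_contact_force()-f0,1),round(read_gripper_width(),1),round(read_t(),2))
move_l(grip_at(POST+50*D,111),v=60);st("lower")
pause(.3)
move_l(grip_at(POST+25*D,111),v=50);st("back")
s=camera("scene");w=camera("wrist")
u,v=np.array([440,300]);cv2.imwrite("pics/s5.png",np.hstack([cv2.resize(s[v-60:v+60,u-60:u+60],(400,400),interpolation=2),cv2.resize(w[130:330,120:320],(400,400))]))
E
```

```text
lower [536.1 165.   92.2] [-1.6  1.2  0.8] 21.3 17.47
back [533.5 141.5  92.3] [-1.4  6.   3. ] 20.9 18.42
```

View pics/s5.png

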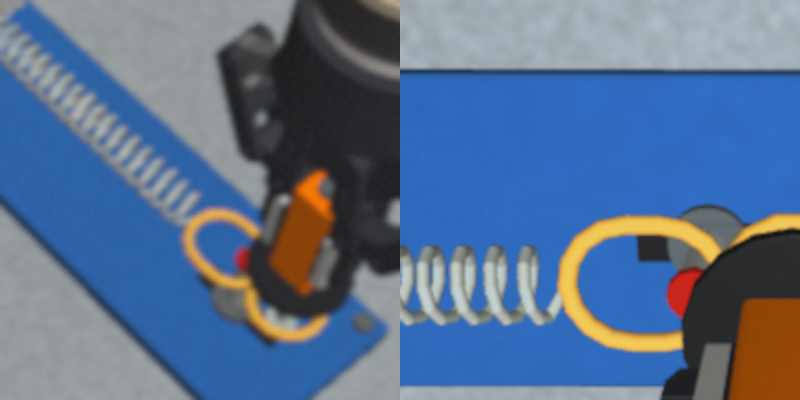

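The loop lies under the red cap (crop (245,260) left, (688,293) right), and the pull force has gone from the tool. I'll unhook straight up with a force guard, then check.

```bash
python3 - <<'E'
from h import *
f0=read_contact_force()
def st(n): print(n,np.round(read_tool_pos(),1),np.round(read_contact_force()-f0,1),round(read_gripper_width(),1),round(read_t(),2))
r=move_l(grip_at(POST+25*D,170),v=80,until_force=5);st(("up",r))
if not r:
    goto(grip_at(RST,205),Q);st("over rest")
s=camera("scene");t=camera("top")
u,v=np.array([440,300]);u2,v2=405,197;a,b=270,215
f=lambda im,u,v,h:cv2.resize(im[v-h:v+h,u-h:u+h],(266,266),interpolation=2)
cv2.imwrite("pics/s6.png",np.hstack([f(s,u,v,60),f(s,a,b,70),f(t,225,242,35)]))
E
```

```text
('up', False) [533.  140.9 150.5] [ 0.7 -2.  -0.3] 21.0 19.41
over rest [ 615.5 -269.5  186. ] [ 1.  -0.6 -0.9] 20.8 20.97
```

View pics/s6.png

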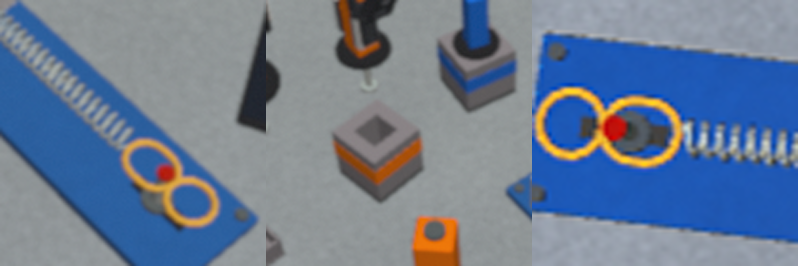

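The loop is hooked round the post under the cap, the puller is free above the hole, and the hole looks clear. I'll lower it with a force guard, release and retreat.

```bash
python3 - <<'E'
from h import *
f0=read_contact_force()
def st(n): print(n,np.round(read_tool_pos(),1),np.round(read_contact_force()-f0,1),round(read_gripper_width(),1),round(read_t(),2))
r=move_l(grip_at(RST,125),v=100,until_force=6);st(("down",r))
if not r: r=move_l(grip_at(RST,97),v=40,until_force=5);st(("seat",r))
z=read_tool_pos()[2]
if z<84:
    set_gripper(50);st("open");pause(.3)
    move_l(grip_at(RST,215),v=120);st("up")
    goto([480,-330,260],Q)
s=camera("scene");t=camera("top")
f=lambda im,u,v,h:cv2.resize(im[v-h:v+h,u-h:u+h],(266,266),interpolation=2)
cv2.imwrite("pics/s7.png",np.hstack([f(s,440,300,60),f(s,262,210,55),f(t,402,197,40)]));print(read_t())
E
```

```text
('down', False) [ 615.7 -271.4  107. ] [ 0.5  0.5 -0.9] 20.9 22.02
('seat', True) [ 614.9 -271.    81.3] [0.6 0.2 4.3] 20.7 22.61
open [ 613.7 -270.3   79.4] [1.1 1.5 0.6] 50.2 23.0
up [ 614.8 -270.8  194.9] [0.9 0.5 0.8] 49.9 24.42
25.2
```

View pics/s7.png

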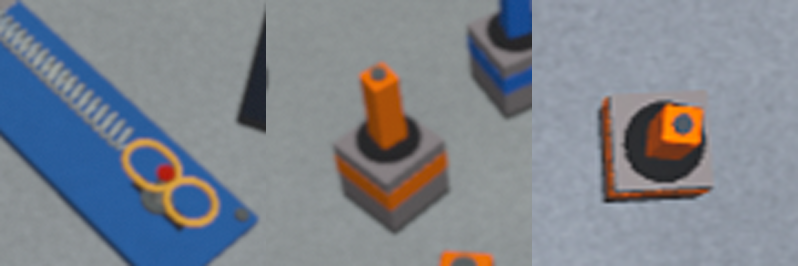

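The loop is still hooked under the cap. The puller is upright in its rest with the guard flat on top, and the gripper is clear.

```bash
python3 -c "
from workcell import *
hand_in()"
```

```text
the job is handed in; nothing more can be done
```

The spring is hooked on the red-capped post, the puller is back in its orange-striped rest, and the job is handed in at about 25 s of the 48 s allowed.

- **Steps:** I took the smallest orange puller from its rest and put its foot through the eye. I then lifted and stretched the spring, dropped the loop over the post and eased back. Last, I raised the puller straight out, lowered it into its rest and let go. Only the puller was used to pull.
- **Forces:** every reading I took on the tool was within about 7 N. The force guard did not trip when I put the foot in or raised it out.
- **Last checks:** the final pictures show the loop round the post under the red cap, with the spring still stretched. The puller stands upright with its guard flat on the rest, and the gripper is clear. The puller touched down at tool height 81.3 mm, the same as when I gripped it.
- **Disagreements:** one guard-centre reading from a colour mask was about 3 mm off the other measurements, so I did not use it. No check failed.

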